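# Screw a hose elbow into a purge port and clock its barb to the saddle

## Robot

A 7-joint arm with a two-finger parallel gripper is mounted at the origin on a cart in front of the work surface, level with it; the furniture and walls round the work are solid. World frame = base frame: x ahead of the robot, y to its left, z up, the work surface at z = 0. Lengths are in m, angles in rad, forces in N, time in s.
With the tool pointing down it reaches from about 0.35 to 0.9 m from the base axis. Payload 7.2 kg.
Tool frame: the origin (TCP) lies between the finger pads; the fingertips stand 8 mm ahead of it and the grasp point (between the pads) lies 11 mm behind it; z points along the fingers, y is the line along which they close (so a half turn about z gives the same grasp; the last joint's range is limited). The gripper opens to 85 mm and grips with 20 to 120 N. Pads are 22 mm wide; open, the fingers measure 114 mm over their backs; the gripper's body (76 mm by 85 mm) begins 54 mm behind the grasp point. The pads swing forward as they close: fully open they stand 13 mm farther back than shut.
Start: joints at [1.166, 0.411, -0.013, 1.596, 0.006, 1.134, -0.082], TCP at [0.207, -0.59, 0.239] pointing down, gripper open.
Joint ranges: [-2.95, 2.95], [-0.29, 1.99], [-1.47, 1.44], [0.14, 2.54], [-1.03, 4.17], [0.13, 1.85], [-2.86, 2.86]. Speed limits (rad/s): [2.39, 2.39, 3.01, 3.01, 3.14, 3.14, 3.14].

## Interface

Orientations are given as a unit quaternion [w, x, y, z].
In Python, from plant import robot, kin, monitor, snapshot gives the robot as it stands. The module is installed in compiled form; this text tells all that it offers. Calls block until the motion is done:
- robot.move_pose(position, orientation): joint-space move of the TCP to a pose.
- robot.move_linear(position, orientation=None, feed=0.15): straight line of the TCP; orientation=None keeps the orientation; feed is the mean speed in m/s.
- robot.move_joints(angles): joint-space move.
- robot.let_go() and robot.close(grasp_force=None): open the fingers fully, or close them until they stop; grasp_force is the grip in N (None keeps the last).
- robot.hold(seconds).
- kin.inverse_kinematics(position, orientation): joint angles nearest the present ones, or None.
- monitor.sense(): the state.
- snapshot(name): name is "side" or "top"; returns a dict with "img" (384x512x3 uint8, red, green, blue), "K" (3x3 intrinsics, pixels), "R" (3x3) and "t" (3): a world point X has camera coordinates R X + t. Camera axes: x right, y down, z forward; pixel columns grow to the right and rows downward; lengths in m; the calibration is good to about 2 mm. A picture is of the moment at which its call begins. There is no depth.
A pose or a line that the arm cannot do raises robot.MotionError and nothing moves.
- robot.sign_off(): hands the job in; it is judged then, once.
The state is a dict: "time": time; "q": joint angles; "dq": joint speeds; "joint_efforts": joint torques, N m; "position": TCP position; "ee_rot": TCP orientation; "ft_force": force on the tool from outside, world axes, zero at the start; "ft_torque": the same for the moment, N m; "grip_width": finger opening in m; "gripper_force": force on a finger pad.
Only numpy, scipy, OpenCV 4.12 (cv2) and the standard library are available. Lean on these libraries where they do the work, as an engineer would, in place of code of your own. Each camera call takes 0.05 s, during which the arm holds its last target. There are 200 camera calls.

## Task

Fit the aluminium hose elbow to the gas purge port: put its spigot into the port's collar and screw it in clockwise until it pulls down onto the black rubber seal, stopping with its brass barb pointing straight at the yellow hose saddle so that the hose will lie in it. Leave the elbow upright in the port on its own, and do not disturb the other loose things round it.

Things in the scene. Friction and masses are not known exactly. Their poses are not given: they have to be found in the camera images.
- port: Purge port bolted to the table: black base plate (x -42 to 118 mm, y +-38 mm, screw heads to 15 mm high) with an upright aluminium collar (outer radius 34 mm, top 44 mm above the table), female thread inside. Origin on the collar's axis at table height, z up, x from the collar to the hose saddle. A gas inlet sticks out to x = -59 mm, below 40 mm.
- port_mouth (a point): Centre of the collar's mouth, 44 mm above the table, axes as the port's. Right-hand two-start thread, lead 36 mm a turn (5.7 mm a radian), 2 mm of vertical and sideways play. Dropped in, the elbow's foot rests 30 mm above the table; screwing clockwise (from above) for 80 degrees brings it home, foot 24 mm up. It cannot be pushed home, and holds where it is let go.
- entry_line (a point): White line on the collar's outside, 80 degrees (1.40 rad) anticlockwise from the saddle seen from above. The elbow drops into the thread with its barb pointing over this line (12 degrees of play) and then comes home pointing at the saddle. It would also drop in pointing the opposite way, but then comes home pointing away from the saddle.
- saddle (a point): Centre of the yellow U, open at the top, of the hose saddle: 102 mm from the collar's axis along the port's x, 76 mm above the table (height of the barb's axis when home). It is 45 mm wide across y, its arms reach up to 90 mm. Mind the furniture: a black breadboard raised 225 mm over the table beyond the work to its right, and an upright frame post at the left front.
- elbow_mid (a point): Centre of the square block of the loose aluminium elbow (0.22 kg, 80 mm high, standing on its spigot). z up along the thread axis, x along the brass barb. Block 36 x 36 x 53 mm, flat-sided, top 26.5 mm above this point; flange under it of radius 33.5 mm, 5 mm thick. Grip the block from above across its y faces.
- elbow_foot (a point): Centre of the underside of the elbow's spigot, 53.5 mm below the block's centre, same axes. The spigot has radius 19.5 mm, chamfered, 22 mm up to the flange; the collar's bore takes it with 2.5 mm all round. Two thread lugs stand out of it at +x and -x to radius 26 mm, 4 to 9 mm above the foot.
- barb_tip (a point): Centre of the end of the elbow's brass barb (radius 12 mm), 76 mm from the thread axis along the elbow's x and 52 mm above the foot.
- seal (a joint): How far the black rubber ring on the collar's rim is pressed down, m: 0 free (its top 48 mm above the table), 0.002 with the elbow home, 0.0035 at most, reached some 15 degrees past home. A spring of about 4 N per mm, first pressed 20 to 40 degrees before home.
- dust_cap: Bystander: the port's red dust cap, put by: disc of radius 34 mm with a knob, 33 mm high; origin under its centre.
- marker: Bystander: marker pen, 131 mm long; origin under its centre.
- ipa: Bystander: white squeeze bottle of solvent, 50 mm across, 135 mm high; origin under its centre.
- tape: Bystander: roll of black tape lying flat, 64 x 78 x 19 mm; origin under its centre.
- case: Bystander: small flat chip carrier case, black lid, 64 x 66 x 20 mm; origin under its centre.

How it is judged:
By the outcome, as a careful person would: the job done as asked, in the order asked, and still so for the second after the job is handed in, with the robot touching nothing.
It also fails if it takes over 45 s, if anything falls off the work surface, if the arm or the gripper's body presses on something with over 40 N, if the wrist force passes 120 N, or if a joint passes its speed limit or range.

## Working session

There is one attempt and no reset: what is moved stays moved. The work goes in short steps, each a Python script; the robot and the scene stay as the last script left them, time stands still between calls to the robot, and variables do not carry over. Pictures are saved under pics/ and viewed, at most 10 in all, crops included, and the job is handed in when it is done.

```bash
mkdir -p pics; python3 - <<'E'
from plant import robot,kin,monitor,snapshot
import cv2,numpy as np
for n in("top","side"):
    s=snapshot(n);cv2.imwrite(f"pics/{n}0.png",cv2.resize(s["img"][:,:,::-1],(800,600),interpolation=cv2.INTER_CUBIC))
    print(n,s["K"].round(1).tolist(),s["R"].round(3).tolist(),s["t"].round(3).tolist(),"cam",(-s["R"].T@s["t"]).round(3))
st=monitor.sense();print(st["time"],st["ee_rot"],st["ft_force"],st["grip_width"])
E
```

```text
top [[430.1, 0.0, 252.2], [0.0, 430.1, 190.5], [0.0, 0.0, 1.0]] [[-0.022, -1.0, 0.015], [-0.992, 0.02, -0.123], [0.122, -0.018, -0.992]] [0.228, 0.509, 1.101] cam [0.376 0.238 1.151]
side [[421.1, 0.0, 255.8], [0.0, 421.1, 194.0], [0.0, 0.0, 1.0]] [[-0.995, -0.094, -0.019], [-0.04, 0.585, -0.81], [0.088, -0.806, -0.586]] [0.502, -0.074, 1.07] cam [0.403 0.953 0.576]
0.1 [-7.08797078e-04  9.85853770e-01  1.67606103e-01 -1.87947316e-04] [0.22283827 0.52062567 0.07618213] 0.08515766373224531
```

View pics/top0.png

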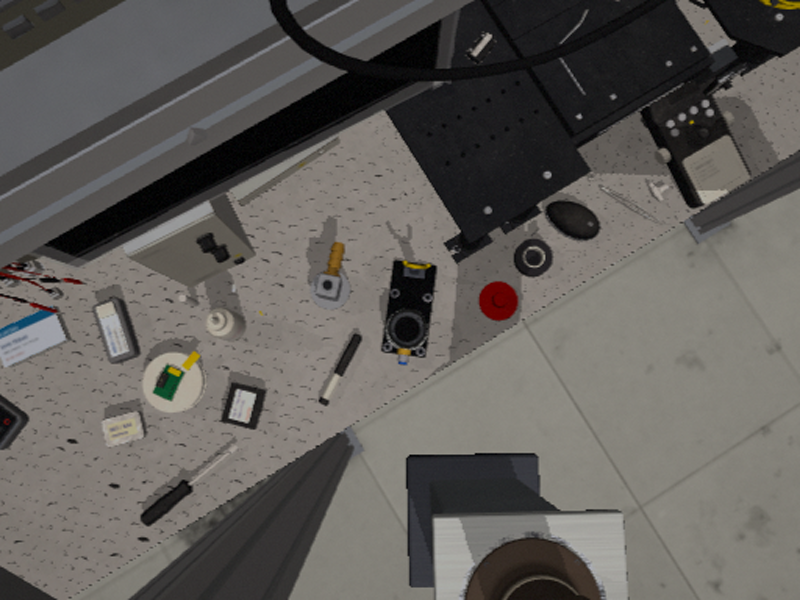

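View pics/side0.png

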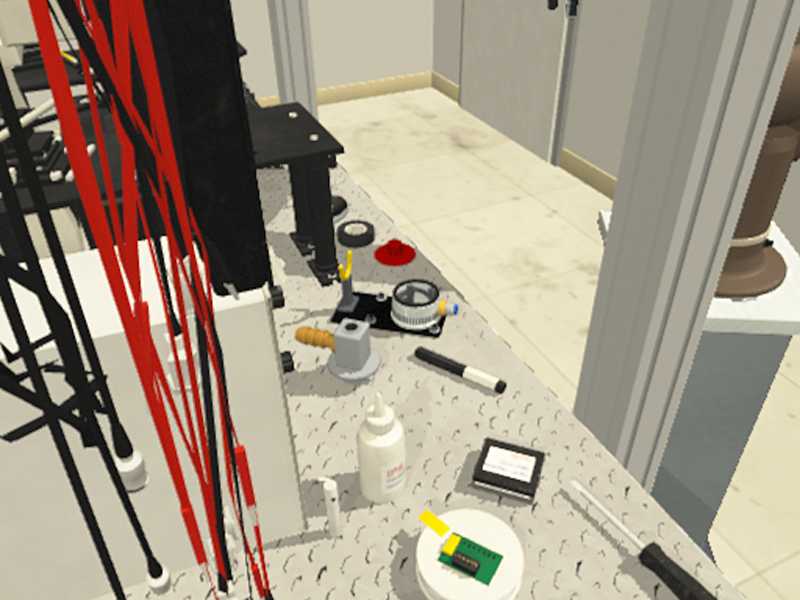

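The top view shows the elbow block near (328,287) with its barb tip at (336,245). The collar is at (407,328) and the yellow saddle at (417,267), all in the 800x600 pictures. In the side view the block is at (350,343), the collar at (416,303) and the saddle at (346,270). I'll enlarge this area of both views.

```bash
cat >h.py <<'E'
import cv2,numpy as np
from plant import robot,kin,monitor,snapshot
def ray(s,u,v,z):
    c=-s["R"].T@s["t"];d=s["R"].T@np.linalg.inv(s["K"])@[u,v,1];return c+d*(z-c[2])/d[2]
def proj(s,X):
    p=s["K"]@(s["R"]@np.asarray(X)+s["t"]);return p[:2]/p[2]
def tri(s1,p1,s2,p2):
    P=[s["K"]@np.c_[s["R"],s["t"]] for s in(s1,s2)]
    X=cv2.triangulatePoints(P[0],P[1],np.float64(p1),np.float64(p2))[:,0];return X[:3]/X[3]
def crop(s,x,y,w,h,k,name):
    cv2.imwrite(name,cv2.resize(s["img"][y:y+h,x:x+w,::-1],None,fx=k,fy=k,interpolation=cv2.INTER_CUBIC))
E
python3 - <<'E'
from h import *
t=snapshot("top");s=snapshot("side")
a=[cv2.resize(i["img"][y:y+h,x:x+w,::-1],(w*k,h*k),interpolation=cv2.INTER_CUBIC) for i,x,y,w,h,k in((t,190,145,100,100,4),(s,180,150,125,100,3))]
b=np.zeros((400,800,3),np.uint8);b[:400,:400]=a[0];b[:300,400:775]=a[1];cv2.imwrite("pics/c1.png",b)
for n,i in(("t",t),("s",s)):
    hsv=cv2.cvtColor(i["img"],cv2.COLOR_RGB2HSV)
    m=cv2.inRange(hsv,(10,120,90),(35,255,255))
    N,l,st,c=cv2.connectedComponentsWithStats(m)
    for j in range(1,N):
        if st[j,4]>8: print(n,st[j],c[j].round(1))
E
```

```text
t [487   0   7   3  15] [490.3   0.9]
t [496   0  16   6  70] [504.2   2.8]
t [209 155  11  21 141] [214.4 164.6]
t [258 166  18   6  45] [265.8 169.6]
t [255 223   8   4  28] [258.2 224.7]
t [117 225  11  12  68] [121.9 230.2]
t [107 235   9   6  33] [111.4 237.3]
s [38 32  9  8 25] [42.  35.4]
s [216 160   9  20  90] [220.9 170.8]
s [280 192   6  10  45] [282.3 196.6]
s [189 209  25  16 242] [201.3 215.5]
s [268 326  20  18 157] [277.4 334.2]
s [283 342  12  14 101] [288.5 348.2]
```

View pics/c1.png

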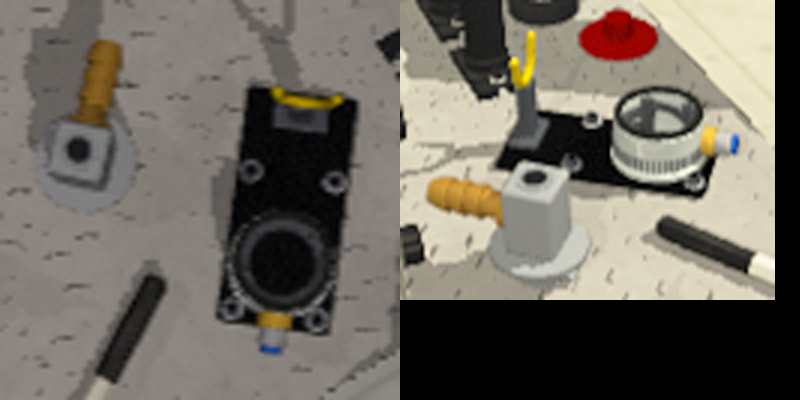

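```bash
python3 - <<'E'
from h import *
t=snapshot("top");s=snapshot("side")
T=lambda x,y:(190+x/4-.4,145+y/4-.4)
S=lambda x,y:(180+(x-400)/3-.4,150+y/3-.4)
b=ray(t,*T(77,150),.080);hsv=cv2.cvtColor(t["img"],cv2.COLOR_RGB2HSV)
print("block",b,tri(t,T(77,150),s,S(535,177)))
m=cv2.inRange(hsv,(10,120,90),(35,255,255));m[:,:205]=0;m[:,225:]=0;m[:150]=0;m[180:]=0
P=np.array([ray(t,u,v,.055) for v,u in np.argwhere(m)])[:,:2]
d=P.mean(0)-b[:2];vx=cv2.fitLine(P.astype(np.float32),2,0,.01,.01)[:,0]
print("barb yaw",np.arctan2(d[1],d[0]),np.arctan2(vx[1],vx[0]),"tipdist",np.max((P-b[:2])@d/np.linalg.norm(d)))
c=ray(t,*T(280,262),.048);print("collar",c,tri(t,T(280,262),s,S(658,113)))
g=cv2.cvtColor(t["img"],cv2.COLOR_RGB2GRAY)
sd=ray(t,*T(307.5,95),.088);e=(sd-c)[:2];print("saddle",sd,np.linalg.norm(e),np.arctan2(e[1],e[0]))
q=[ray(t,*T(*p),.008)[:2] for p in((248,88),(218,322),(356,97),(331,333))]
for i in(0,2):
    e=q[i]-q[i+1];print(np.arctan2(e[1],e[0]),np.linalg.norm(e))
print("mid",(q[0]+q[2])/2,(q[1]+q[3])/2)
for n,p in (("cap",(497,300)),("tapemid",(533,257)),("post",(350,440)),("bread",(470,240))):
    print(n,ray(t,p[0]/1.5625,p[1]/1.5625,.225 if n=="bread" else 0.02))
E
```

```text
block [0.53113278 0.32697652 0.08      ] [0.5309928  0.32671485 0.08356196]
barb yaw -0.2542459218749221 -0.25989756 tipdist 0.07671619202105039
collar [0.46053162 0.20003837 0.048     ] [0.4615953  0.20006614 0.04807906]
saddle [0.5620141  0.18167103 0.088     ] 0.10313123585752935 -0.17905203053055663
-0.14705411908281046 0.15867572495080726
-0.1331803878939979 0.15969003455685502
mid [0.57779855 0.18111917] [0.42017902 0.20334651]
cap [0.50766242 0.04261618 0.02      ]
tapemid [ 0.58065165 -0.02224727  0.02      ]
post [0.27974297 0.29533687 0.02      ]
bread [0.56946019 0.11258555 0.225     ]
```

```bash
cat >>h.py <<'E'
def quat(yaw): # tool down, tool x at heading yaw
    return np.array([0,np.cos(yaw/2),np.sin(yaw/2),0])
EL=np.array([.531,.3268]);EY=-.257
PO=np.array([.461,.1995]);PY=-.155
E
python3 - <<'E'
from h import *
for o in (0,np.pi):
    for n,p,z,y in (("via",[.40,.1],.36,EY),("above",EL,.2,EY),("grasp",EL,.048,EY),("lift",EL,.16,EY),("pre",PO,.16,PY+1.4),("in",PO,.078,PY+1.4),("home",PO,.072,PY)):
        q=kin.inverse_kinematics([*p,z],quat(y+o));print(n,None if q is None else np.round(q,2))
E
```

```text
via [ 0.69 -0.01 -1.01  1.83 -0.01  1.31 -2.15]
above [-0.92  0.46  0.4   1.67 -0.2   1.06 -2.28]
grasp [-0.23  0.7  -0.57  1.73  0.48  0.86 -2.84]
lift [-0.92  0.5   0.4   1.71 -0.23  0.98 -2.26]
pre [ 0.34  0.53 -1.11  1.93  0.56  1.03 -1.34]
in [ 0.3   0.69 -1.09  2.    0.77  0.95 -1.52]
home [ 0.03  0.52 -0.68  2.01  0.47  0.77 -2.66]
via [ 0.79 -0.   -1.11  1.83 -0.    1.31  0.99]
above [ 0.03  0.65 -1.01  1.6   0.58  1.22  0.22]
grasp [ 0.03  0.88 -1.03  1.71  0.86  1.06  0.02]
lift [ 0.05  0.72 -1.04  1.64  0.66  1.18  0.16]
pre [ 0.4   0.61 -1.23  1.93  0.65  1.09  1.72]
in [ 0.38  0.79 -1.24  1.99  0.89  1.05  1.53]
home [ 0.31  0.72 -1.12  2.    0.81  0.96  0.19]
```

```bash
python3 - <<'E'
from h import *
o=np.pi
robot.move_pose([.40,.1,.36],quat(EY+o))
robot.move_pose([*EL,.17],quat(EY+o))
st=monitor.sense();print(st["time"],st["position"],np.round(st["q"],2),st["ft_force"])
t=snapshot("top");s=snapshot("side")
a=[cv2.resize(i["img"][y:y+h,x:x+w,::-1],(w*k,h*k),interpolation=cv2.INTER_CUBIC) for i,x,y,w,h,k in((t,150,110,130,130,3),(s,150,110,130,130,3))]
cv2.imwrite("pics/c2.png",np.hstack(a))
E
```

```text
4.1 [0.53180316 0.32581964 0.17078989] [ 0.05  0.7  -1.04  1.63  0.65  1.19  0.17] [-0.12694771  0.08604771 -0.3803164 ]
```

View pics/c2.png

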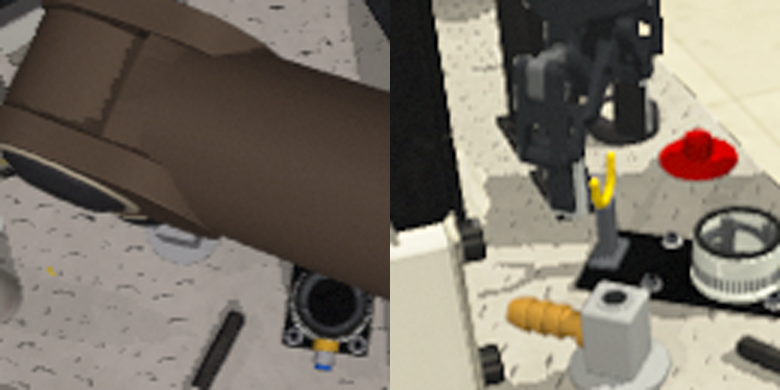

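The wrist hides the elbow in the top view. In the side view the fingers are near (570,200) and the block top is at (613,297). I'll compare that with the projected fingertip positions before going down.

```bash
python3 - <<'E'
from h import *
s=snapshot("side");st=monitor.sense();p=st["position"]
f=lambda X:((proj(s,X)-[150,110])*3+[390,0]).round()
n=np.array([-np.sin(EY),np.cos(EY),0])
print("tcp",f(p),"tip+",f(p+n*.043+[0,0,.005]),"tip-",f(p-n*.043+[0,0,.005]),"blocktop",f([*EL,.08]), "yaw", st["ee_rot"],quat(EY+np.pi))
E
```

```text
tcp [604. 178.] tip+ [572. 209.] tip- [631. 136.] blocktop [615. 300.] yaw [1.27250790e-03 1.29367902e-01 9.91595845e-01 8.32133736e-05] [0.         0.12814665 0.99175523 0.        ]
```

The projections match the picture, so I'll go down, grip and lift.

```bash
python3 - <<'E'
from h import *
o=np.pi
robot.move_linear([*EL,.048],quat(EY+o),feed=.1)
st=monitor.sense();print(st["time"],st["position"],st["ft_force"])
robot.close(60)
st=monitor.sense();print(st["grip_width"],st["gripper_force"],st["ft_force"])
robot.move_linear([*EL,.16],quat(EY+o),feed=.12)
st=monitor.sense();print(st["time"],st["position"],st["ft_force"],st["grip_width"])
robot.move_pose([*PO,.16],quat(PY+1.4+o))
st=monitor.sense();print(st["time"],st["position"],st["ee_rot"],quat(PY+1.4+o),np.round(st["q"],2))
t=snapshot("top");s=snapshot("side")
a=[cv2.resize(i["img"][y:y+h,x:x+w,::-1],(w*k,h*k),interpolation=cv2.INTER_CUBIC) for i,x,y,w,h,k in((t,190,130,130,130,3),(s,190,100,130,130,3))]
cv2.imwrite("pics/c3.png",np.hstack(a))
f=lambda X:((proj(s,X)-[190,100])*3+[390,0]).round()
foot=st["position"]-[0,0,.048];u=np.array([np.cos(PY+1.4),np.sin(PY+1.4),0])
print("foot",f(foot),"tip",f(foot+u*.076+[0,0,.052]),"collar",f([*PO,.048]),f([*PO,.0]))
E
```

```text
5.6167 [0.53134448 0.32711782 0.04872362] [-0.55401535  0.80694765 -0.82913013]
0.03511617230987071 60.4339599609375 [-1.05657033 -0.41051981  1.89091344]
7.2083 [0.5307157  0.32631891 0.15907498] [-0.39832912 -0.41521248 -2.77537516] 0.035042100141240554
8.4667 [0.46112774 0.19973229 0.1598598 ] [-1.92275491e-05 -5.82490908e-01  8.12837197e-01  1.81951731e-04] [ 0.         -0.58306804  0.81242333  0.        ] [ 0.48  0.78 -1.44  1.92  0.83  1.24  1.56]
foot [619. 187.] tip [571. 175.] collar [619. 262.] [619. 314.]
```

View pics/c3.png

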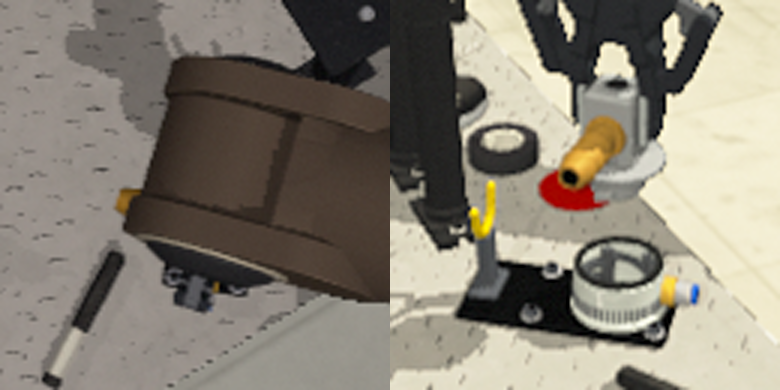

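The barb tip is seen at (570,177), predicted (571,175). The collar's mouth is at (618,263), predicted (619,262). Joint 3 is close to its limit, so I'll move to the roomier arm posture with the same pose before lowering.

```bash
python3 - <<'E'
from h import *
o=np.pi
robot.move_joints([.34,.57,-1.13,1.93,.58,1.06,1.76])
st=monitor.sense();print(st["time"],st["position"],st["ee_rot"],quat(PY+1.4+o))
robot.move_linear([*PO,.16],quat(PY+1.4+o),feed=.1)
for z,y in((.1,1.4),(.077,1.4),(.075,.9),(.072,.4),(.072,0)):
    print(np.round(kin.inverse_kinematics([*PO,z],quat(PY+y+o)),2))
robot.hold(.3);f0=monitor.sense();print(np.round(f0["q"],2),f0["ft_force"],f0["ft_torque"])
for z in (.106,.098,.090,.084,.080):
    robot.move_linear([*PO,z],feed=.06 if z>.1 else .03)
    st=monitor.sense();d=st["ft_force"]-f0["ft_force"];print(z,st["position"].round(4),d.round(1),st["ft_torque"].round(2),round(st["time"],1),round(st["q"][2],2))
    if d[2]>12: break
t=snapshot("top");s=snapshot("side")
crop(s,190,100,130,130,4,"pics/c4.png")
E
```

```text
8.975 [0.4528718  0.19892356 0.15103716] [-0.01588885 -0.57978221  0.81461369  0.00216219] [ 0.         -0.58306804  0.81242333  0.        ]
[ 0.29  0.62 -1.06  1.98  0.68  0.95  1.7 ]
[ 0.26  0.65 -1.03  2.    0.72  0.91  1.67]
[ 0.19  0.6  -0.91  2.    0.63  0.85  1.24]
[ 0.11  0.56 -0.79  2.01  0.55  0.8   0.81]
[ 0.04  0.53 -0.7   2.01  0.48  0.77  0.47]
[ 0.36  0.55 -1.14  1.93  0.58  1.05  1.78] [-0.32169793 -0.403604   -2.53401315] [-0.03276868  0.01477336 -0.01361017]
0.106 [0.4612 0.1997 0.1063] [-0.2  0.4  0. ] [-0.01  0.02 -0.01] 10.6 -1.07
0.098 [0.4609 0.1994 0.0978] [-0.1  0.2  0. ] [ 0. -0.  0.] 11.0 -1.06
0.09 [0.4615 0.1999 0.0904] [-0.3 -0.7  7.7] [-0.08  0.06  0.03] 11.4 -1.05
0.084 [0.4619 0.1993 0.0869] [ -8.5 -11.2  40.4] [-1.88  1.68  0.04] 11.8 -1.04
```

View pics/c4.png

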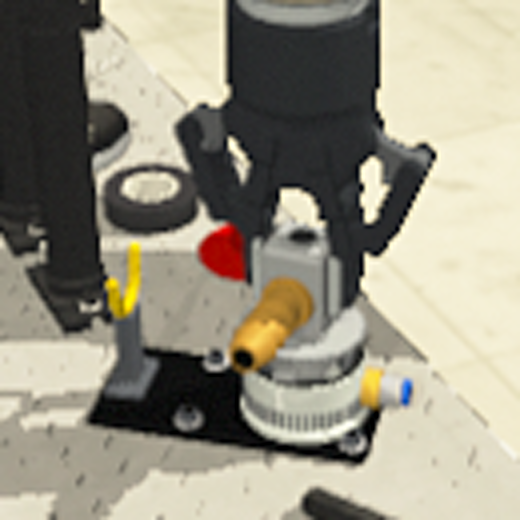

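The spigot hangs up at the mouth, with the foot about 42 mm up, and the reaction pushes the tool toward -x,-y. I'll back off, shift that way and retry gently over a few offsets.

```bash
python3 - <<'E'
from h import *
o=np.pi
def go(x,y,z,yaw,feed=.04): robot.move_linear([x,y,z],quat(yaw+o),feed=feed)
Y=PY+1.4
go(*PO,.094,Y);robot.hold(.2);f0=monitor.sense()["ft_force"];print(f0)
done=False
for dx,dy,dyaw in((-.0012,-.0016,0),(-.002,-.003,0),(0,-.002,0),(-.002,0,0),(-.0012,-.0016,.1),(-.0012,-.0016,-.1)):
    x,y=PO+[dx,dy]
    go(x,y,.0925,Y+dyaw,.06)
    for z in (.0895,.088,.085,.082,.0795):
        go(x,y,z,Y+dyaw); st=monitor.sense();d=st["ft_force"]-f0
        if d[2]>9: break
    print((dx,dy,dyaw),z,st["position"].round(4),d.round(1),st["ft_torque"].round(2),round(st["time"],1))
    if z<.083: break
E
```

```text
[-0.82801926  0.18493216 -1.76900032]
(-0.0012, -0.0016, 0) 0.0795 [0.46   0.1973 0.0794] [ 2.2 -4.4 -3.4] [-1.42 -0.25 -0.01] 14.0
```

The spigot has dropped in, with the foot at about 31 mm. Now I'll screw it clockwise, following the lead and watching the forces.

```bash
python3 - <<'E'
from h import *
o=np.pi
x,y=PO+[-.0010,-.0021]
robot.move_linear([x,y,.0794],feed=.03)
for r in (1.2,1.0,.8,.6,.4,.25,.12,0):
    robot.move_linear([x,y,.0717+.00573*r],quat(PY+r+o),feed=.004 if r>.3 else .003)
    st=monitor.sense();w=st["ee_rot"];print(r,round(st["time"],1),st["position"].round(4),"yawrem",round(2*np.arctan2(w[2],w[1])-o-PY,3),st["ft_force"].round(1),st["ft_torque"].round(2),np.round(st["q"][[2,6]],2))
    if np.linalg.norm(st["ft_force"])>45: break
t=snapshot("top");s=snapshot("side")
crop(s,190,120,110,110,5,"pics/c5.png")
E
```

```text
1.2 14.6 [0.4596 0.1975 0.0782] yawrem 1.203 [  0.4  -3.3 -11.3] [-0.61 -0.13 -0.08] [-0.99  1.5 ]
1.0 15.0 [0.4602 0.1972 0.0771] yawrem 1.003 [  2.7  -3.7 -14. ] [-0.9  -1.02  0.08] [-0.94  1.33]
0.8 15.5 [0.4602 0.1972 0.076 ] yawrem 0.802 [  2.8  -4.3 -15. ] [-0.88 -1.06  0.05] [-0.89  1.16]
0.6 15.9 [0.46   0.1972 0.0748] yawrem 0.602 [  2.5  -3.9 -14.9] [-1.05 -0.92  0.08] [-0.84  0.99]
0.4 16.3 [0.4596 0.1971 0.0736] yawrem 0.403 [  1.7  -4.8 -14.2] [-1.26 -0.64  0.07] [-0.79  0.82]
0.25 16.8 [0.4595 0.1971 0.0728] yawrem 0.252 [  1.3  -5.2 -13.3] [-1.28 -0.43  0.01] [-0.76  0.69]
0.12 17.2 [0.4593 0.1971 0.0721] yawrem 0.122 [  0.7  -5.  -11.6] [-1.3  -0.24 -0.01] [-0.72  0.58]
0 17.5 [0.4593 0.1972 0.0714] yawrem 0.002 [  0.4  -4.9 -13. ] [-1.2   0.09 -0.02] [-0.7   0.48]
```

View pics/c5.png

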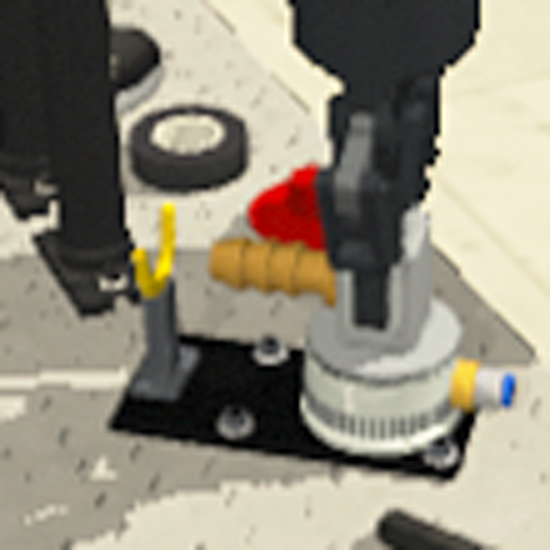

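The side view shows the flange down on the collar and the barb at (215,257) pointing at the saddle at (155,255). I'll release, back off and check the heading and height in clear views.

```bash
cat >chk.py <<'E'
from h import *
t=snapshot("top");s=snapshot("side")
a=[cv2.resize(i["img"][y:y+h,x:x+w,::-1],(w*k,h*k),interpolation=cv2.INTER_CUBIC) for i,x,y,w,h,k in((t,220,150,80,100,5),(s,205,150,80,100,5))]
import sys;cv2.imwrite(sys.argv[1],np.hstack(a))
for n,i in(("t",t),("s",s)):
    m=cv2.inRange(cv2.cvtColor(i["img"],cv2.COLOR_RGB2HSV),(10,120,90),(35,255,255))
    N,l,st,c=cv2.connectedComponentsWithStats(m)
    for j in range(1,N):
        if st[j,4]>8 and 200<c[j][0]<300 and 150<c[j][1]<240: print(n,st[j],c[j].round(1))
E
python3 - <<'E'
from h import *
robot.let_go()
p=monitor.sense()["position"]
robot.move_linear([p[0],p[1],.20],feed=.15)
robot.move_pose([.40,.0,.34],quat(PY+np.pi))
st=monitor.sense();print(st["time"],st["position"],np.round(st["q"],2))
E
python3 chk.py pics/c6.png
```

```text
20.1833 [0.39996391 0.00040595 0.33933222] [ 0.76 -0.03 -0.83  1.9  -0.02  1.27  1.35]
t [262 169  10   3  21] [266.2 170. ]
t [258 180   9  22 130] [262.4 190.4]
t [254 223   9   5  28] [258.2 225. ]
s [216 161   9  19  82] [220.9 171. ]
s [232 168  25  13 232] [244.7 173. ]
s [280 192   6  10  45] [282.4 196.5]
```

View pics/c6.png

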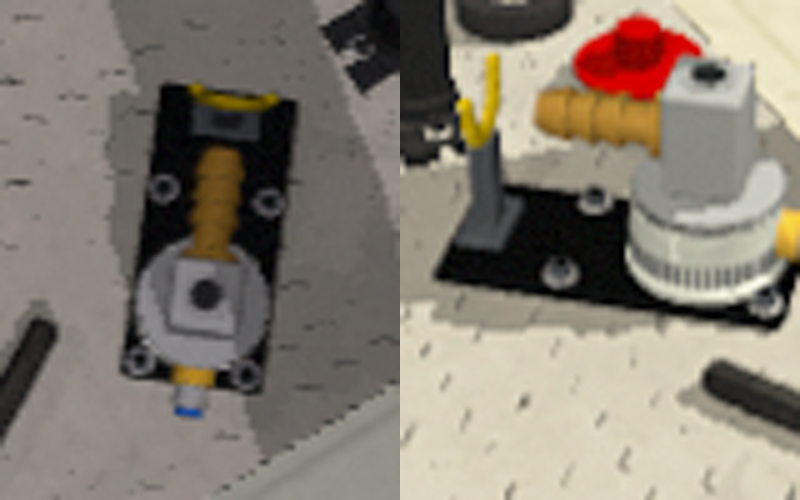

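```bash
python3 - <<'E'
from h import *
t=snapshot("top");s=snapshot("side")
T=lambda x,y:(220+x/5-.4,150+y/5-.4)
S=lambda x,y:(205+(x-400)/5-.4,150+y/5-.4)
yaw=lambda e:round(float(np.arctan2(e[1],e[0])),3)
print("hole tri",tri(t,T(204,291),s,S(710,74)))
b=ray(t,*T(204,291),.104);print("hole",b)
m=cv2.inRange(cv2.cvtColor(t["img"],cv2.COLOR_RGB2HSV),(10,120,90),(35,255,255));m[:179]=0;m[204:]=0;m[:,:255]=0;m[:,275:]=0
P=np.array([ray(t,u,v,.079) for v,u in np.argwhere(m)])[:,:2]
vx=cv2.fitLine(P.astype(np.float32),2,0,.01,.01)[:,0]
print("barb",yaw(P.mean(0)-b[:2]),yaw(vx))
for z in(.086,.09):
  sd=ray(t,*T(235,94),z);print("saddle",sd,yaw(sd-b),np.linalg.norm((sd-b)[:2]))
q=[ray(t,*T(*p),.008)[:2] for p in((162,85),(122,377),(297,98),(262,392))]
print(yaw(q[0]-q[1]),yaw(q[2]-q[3]))
# screws & inlet
A=(ray(t,*T(164,188),.012)+ray(t,*T(269,202),.012))/2;B=(ray(t,*T(138,358),.012)+ray(t,*T(247,375),.012))/2
print("screws",yaw(A-B),A,B,"inlet",ray(t,258.2,225,.025))
print("tri barb tip", tri(t,T(220,149),s,S(539,111)))
print("saddle tri ends",tri(t,T(192,88),s,S(463,104)),tri(t,T(278,98),s,S(493,58)))
E
```

```text
hole tri [0.46094576 0.1999532  0.10693728]
hole [0.46182065 0.19986102 0.104     ]
barb -0.158 -0.14
saddle [0.56223092 0.18125468 0.086     ] -0.183 0.10211963349414535
saddle [0.56153113 0.1814665  0.09      ] -0.182 0.10139299207349851
-0.156 -0.146
screws -0.163 [0.52065413 0.18863107 0.012     ] [0.42946034 0.20358464 0.012     ] inlet [0.42336518 0.20383665 0.025     ]
tri barb tip [0.53577756 0.18915069 0.07821626]
saddle tri ends [0.56571519 0.20297086 0.08937374] [0.56005648 0.15973332 0.08631887]
```

The barb heading is -0.15 rad and the port axis is about -0.16 rad, a difference within 1–2°. The block top is about 104 mm up, which is the home height, and the elbow stands upright with nothing touching it. I'll hand it in.

```bash
python3 -c "
from plant import robot
print(robot.sign_off())"
```

```text
the job is handed in; nothing more can be done
None
```

The elbow is screwed home on the seal, standing upright on its own with its barb pointing at the saddle to within 1–2° by the camera images, and the job is handed in at about 20 s of the 45 s allowed.

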